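# Make up a sampling kit and a staining kit

### The job

Make up the two kits from the stock along the front of the worktop: the blue tray gets the green thermometer case, the white plastic saline bottle and the white cotton jar, and the yellow tray gets the black-and-white marker and the brown bottle. In each tray lay the long item flat in the long front trough first, then stand the bottles and the jar upright behind it, each in a square compartment of its own (either one; one in the yellow tray stays empty). Set everything down without dropping or tipping it, and leave the grey metal block and the glass beaker where they stand.

Things in the scene. Friction and masses are not known exactly. Their poses are not given: they have to be found in the camera images.
- blue_tray: Blue plastic tray, fixed, outside 158 (x) x 202 (y) x 22 high, 4 mm walls, 9 mm lips on its short ends. Origin: centre of underside, z up, -x its front. Front: long trough along y, inside 62 x 194, floor at z 13 (9 below the rim), centre x -44, y 0. Back: two square compartments divided by a wall, each inside 84 (x) x 95 (y), floor at z 5, centres x +33, y +49.5 and -49.5 mm.
- yellow_tray: Yellow plastic tray, fixed, outside 158 (x) x 202 (y) x 22 high, 4 mm walls, 9 mm lips on its short ends. Origin: centre of underside, z up, -x its front. Front: long trough along y, inside 62 x 194, floor at z 13 (9 below the rim), centre x -44, y 0. Back: two square compartments divided by a wall, each inside 84 (x) x 95 (y), floor at z 5, centres x +33, y +49.5 and -49.5 mm.
- saline: White plastic saline bottle with white cap and a dark grey band: round, 43 mm in diameter, 140 mm high over all, its straight body to about 100 mm. It stands upright; origin at the centre of its underside, z up.
- jar: White screw-lid jar of cotton: round, 54 mm in diameter, 84 mm high; the lid (from 66 mm up) is 52 mm wide. It stands upright; origin at the centre of its underside, z up.
- amber: Brown reagent bottle with black cap and a paper label: round, 48 mm in diameter, 98 mm high, its straight body to about 60 mm. It stands upright; origin at the centre of its underside, z up.
- case: Light green thermometer case with a dark green end, a straight stick 157 mm long and 14 to 16 mm thick, lying. Origin on its underside, near mid-length (it runs from -72 to +78 mm along its own y axis); y lies along it, z up at the start.
- marker: Black-and-white marker pen, 135 mm long and 16 mm thick, lying. Origin on its underside at mid-length; y lies along it, z up at the start.
- block: Grey metal tube block with two rows of holes, 46 by 120 by 30 mm, loose, between the trays; a bystander to be left alone. Origin at the centre of its underside, long side along its own y.
- glass: Clear glass beaker, 77 mm across and 86 mm high, loose, behind the block; a bystander to be left alone. Origin at the centre of its underside.
Mind the look-alikes: they are no part of the job. Leave any purple or red look-alike of the jar alone.

How it is judged:
At the end, for the whole second after the job is handed in: Case flat in the blue trough, marker flat in the yellow trough (centre inside the trough walls); saline bottle and jar upright (0.1 rad) in one blue square compartment each, brown bottle in either yellow one (centre within 23 mm in x, 27 mm in y); all released and at rest (x of case in the frame of blue_tray between -0.077 and -0.011 m and y of case in the frame of blue_tray between -0.031 and 0.031 m and z of case in the frame of blue_tray between 0.008 and 0.033 m and angle between the y axis of case and the y axis of blue_tray, either way round below 0.4 rad and angle between case's own y axis and vertical between 1.47 and 1.67 rad and x of marker in the frame of yellow_tray between -0.077 and -0.011 m and y of marker in the frame of yellow_tray between -0.031 and 0.031 m and z of marker in the frame of yellow_tray between 0.008 and 0.033 m and angle between the y axis of marker and the y axis of yellow_tray, either way round below 0.4 rad and angle between marker's own y axis and vertical between 1.47 and 1.67 rad and (((x of saline in the frame of blue_tray between 0.01 and 0.056 m and y of saline in the frame of blue_tray between 0.0225 and 0.0765 m and z of saline in the frame of blue_tray between -0.002 and 0.012 m and angle between saline's own z axis and vertical below 0.1 rad) and (x of jar in the frame of blue_tray between 0.01 and 0.056 m and y of jar in the frame of blue_tray between -0.0765 and -0.0225 m and z of jar in the frame of blue_tray between -0.002 and 0.012 m and angle between jar's own z axis and vertical below 0.1 rad)) or ((x of saline in the frame of blue_tray between 0.01 and 0.056 m and y of saline in the frame of blue_tray between -0.0765 and -0.0225 m and z of saline in the frame of blue_tray between -0.002 and 0.012 m and angle between saline's own z axis and vertical below 0.1 rad) and (x of jar in the frame of blue_tray between 0.01 and 0.056 m and y of jar in the frame of blue_tray between 0.0225 and 0.0765 m and z of jar in the frame of blue_tray between -0.002 and 0.012 m and angle between jar's own z axis and vertical below 0.1 rad))) and ((x of amber in the frame of yellow_tray between 0.01 and 0.056 m and y of amber in the frame of yellow_tray between 0.0225 and 0.0765 m and z of amber in the frame of yellow_tray between -0.002 and 0.012 m and angle between amber's own z axis and vertical below 0.1 rad) or (x of amber in the frame of yellow_tray between 0.01 and 0.056 m and y of amber in the frame of yellow_tray between -0.0765 and -0.0225 m and z of amber in the frame of yellow_tray between -0.002 and 0.012 m and angle between amber's own z axis and vertical below 0.1 rad)) and linear speed of each of saline, jar, amber, case, marker below 0.02 m/s); the robot touches nothing.
It fails at once if a bottle or the jar is set down in a tray before that tray's long item lies in its trough ((x of saline in the frame of blue_tray between -0.08 and 0.08 m and y of saline in the frame of blue_tray between -0.1 and 0.1 m and z of saline in the frame of blue_tray below 0.02 m and angle between saline's own z axis and vertical below 0.3 rad and not (x of case in the frame of blue_tray between -0.077 and -0.011 m and y of case in the frame of blue_tray between -0.031 and 0.031 m and z of case in the frame of blue_tray between 0.008 and 0.033 m and angle between the y axis of case and the y axis of blue_tray, either way round below 0.4 rad and angle between case's own y axis and vertical between 1.47 and 1.67 rad)) or (x of jar in the frame of blue_tray between -0.08 and 0.08 m and y of jar in the frame of blue_tray between -0.1 and 0.1 m and z of jar in the frame of blue_tray below 0.02 m and angle between jar's own z axis and vertical below 0.3 rad and not (x of case in the frame of blue_tray between -0.077 and -0.011 m and y of case in the frame of blue_tray between -0.031 and 0.031 m and z of case in the frame of blue_tray between 0.008 and 0.033 m and angle between the y axis of case and the y axis of blue_tray, either way round below 0.4 rad and angle between case's own y axis and vertical between 1.47 and 1.67 rad)) or (x of amber in the frame of yellow_tray between -0.08 and 0.08 m and y of amber in the frame of yellow_tray between -0.1 and 0.1 m and z of amber in the frame of yellow_tray below 0.02 m and angle between amber's own z axis and vertical below 0.3 rad and not (x of marker in the frame of yellow_tray between -0.077 and -0.011 m and y of marker in the frame of yellow_tray between -0.031 and 0.031 m and z of marker in the frame of yellow_tray between 0.008 and 0.033 m and angle between the y axis of marker and the y axis of yellow_tray, either way round below 0.4 rad and angle between marker's own y axis and vertical between 1.47 and 1.67 rad))).
It fails at once if a bottle or the jar is tipped over (more than 40 degrees) (angle between any of saline, jar, amber's own z axis and vertical above 0.7 rad).
It fails at once if an item is dropped (falls free of the fingers faster than 0.6 m/s) ((linear speed of saline above 0.6 m/s and contact force between saline and the fingers below 0.05 N) or (linear speed of jar above 0.6 m/s and contact force between jar and the fingers below 0.05 N) or (linear speed of amber above 0.6 m/s and contact force between amber and the fingers below 0.05 N) or (linear speed of case above 0.6 m/s and contact force between case and the fingers below 0.05 N) or (linear speed of marker above 0.6 m/s and contact force between marker and the fingers below 0.05 N)).
It fails at once if the grey metal block or the glass beaker is pushed more than 30 mm (distance of any of block, glass from where it was at the start of the episode above 0.03 m).
It also fails if it takes over 128 s, if anything falls off the work surface, if the arm or the gripper's body presses on something with over 40 N, if the wrist force passes 120 N, or if a joint passes its speed limit or range.

### The arm

A 7-joint arm with a two-finger parallel gripper is mounted at the origin on a cart in front of the work surface, level with it; the furniture and walls round the work are solid. World frame = base frame: x ahead of the robot, y to its left, z up, the work surface at z = 0. Lengths are in m, angles in rad, forces in N, time in s.
With the tool pointing down it reaches from about 0.425 to 0.925 m from the base axis. Payload 6.8 kg.
Tool frame: the origin (TCP) lies at the very end of the fingers, on their centre line; the grasp point (between the pads) lies 19 mm behind it; z points along the fingers, y is the line along which they close (so a half turn about z gives the same grasp; the last joint's range is limited). The gripper opens to 85 mm and grips with 20 to 120 N. Pads are 22 mm wide; open, the fingers measure 114 mm over their backs; the gripper's body (76 mm by 85 mm) begins 54 mm behind the grasp point. The pads swing forward as they close: fully open they stand 13 mm farther back than shut.
Start: joints at [1.114, 0.477, 0.022, 1.555, -0.011, 1.109, -0.083], TCP at [0.231, -0.634, 0.231] pointing down, gripper open.
Joint ranges: [-2.96, 2.96], [-0.34, 2.1], [-1.41, 1.46], [0.24, 2.44], [-1.37, 4.51], [0.17, 1.92], [-2.96, 2.96]. Speed limits (rad/s): [2.39, 2.39, 3.14, 3.14, 3.14, 3.14, 3.14].

### API

Orientations are given as a unit quaternion [w, x, y, z].
In Python, from station import bot gives the robot as it stands.
- The arm moves only by the tool jog_arm, never from a script. Its argument "motion" is a list of rows, each a list of 7 numbers: the turn, a rotation vector about the tool's x, y, z in rad, then the shift along the tool's x, y, z in mm, then the finger opening in mm, from 0 to 85.4. A call has 1 to 10 rows; each row is the pose to reach, as a shift and turn from the pose commanded when the call began, along the tool's axes at that moment; what a row does not reach only later rows make up. A row lasts 1/8 s, in which the tool goes at most 62.5 mm and 10.7 degrees, less where a joint would pass 70% of its speed; a pose out of reach is approached as far as the arm can. A call with a gripper value outside its range is refused whole. The fingers move at their own pace and stop on an object; "grip_force" is the grip in N (left out, the last holds). Time passes only in rows, so rows that repeat a pose let the fingers close. It gives the time, the measured TCP pose, the force, the opening and the grip force at its end, in the units of the state.
- bot.get_obs(): the state, without advancing time (a new reading comes with each control period).
- bot.read_camera(name): name is "side" or "top" or "wrist"; returns a dict with "pixels" (384x512x3 uint8, red, green, blue), "camera_matrix" (3x3 intrinsics, pixels), "T" (4x4, takes a point from camera to world coordinates); the wrist camera has in their place "tool_from_camera" (4x4, takes a point from camera to tool coordinates, whose origin is the TCP and whose axes are the flange's). Camera axes: x right, y down, z forward; pixel columns grow to the right and rows downward; lengths in m; the calibration is good to about 2 mm. The wrist camera is an equidistant fisheye: a pixel r from the principal point sees the ray r / f radians off the axis. A picture is of the moment at which its call begins: read the wrist's pose just before it. There is no depth.
- bot.hand_in(): hands the job in; it is judged then, once.
Trained networks look in a picture, given as the dict that the camera call returned (one of the last four; its "shot" number tells which), for a name from the list of things; names that differ only in an ending like _2 or _b are one class to them, and where a whole thing is asked for, a point or a joint stands for the part that bears it (a point fixed in the world has none). Each returns a list of dicts, best first, with "score" (0 to 1); they miss things now and then, are a little off and sometimes report something else, mostly with a low value. They report only what shows in the picture. A call takes as long as a camera call. They do not tell look-alikes from the thing itself.
- bot.spot_in(thing, picture): "xy" ([column, row] in pixels, amid what is visible of it).
- bot.tip_of(thing, picture): "xy" ([column, row] in pixels: a listed point, or the origin of a listed thing).
The state is a dict: "t": time; "q": joint angles; "joint_vel": joint speeds; "joint_torque": joint torques, N m; "eef_pos": TCP position; "tool_rot": TCP orientation; "contact_force": force on the tool from outside, world axes, zero at the start; "torque": the same for the moment, N m; "gripper_width": opening from 0.0 (shut) to 1.0 (fully open); "grasp_force": force on a finger pad.
Only numpy, scipy, OpenCV 4.12 (cv2) and the standard library are available. Lean on these libraries where they do the work, as an engineer would, in place of code of your own. Each camera call takes 0.05 s, during which the arm holds its last target. There are 200 camera calls.

## Working session

There is one attempt and no reset: what is moved stays moved. The work goes in short steps, Python scripts to look and compute and a tool call to move; the robot and the scene stay as the last step left them, time stands still between calls to the robot, and variables do not carry over. Pictures are saved under pics/ and viewed, at most 17 in all, crops included, and the job is handed in when it is done.

Besides the shell and the picture viewer there is one more tool, called as name(argument=value, ...) on one line, values as JSON. jog_arm: Moves the arm, as the interface text tells. Its arguments: {"type":"object","properties":{"motion":{"type":"array"},"grip_force":{"type":"number"}},"required":["motion"]}

```bash
mkdir -p pics; ls
cat > h.py <<'E'
import numpy as np,cv2
from station import bot
names=["blue_tray","yellow_tray","saline","jar","amber","case","marker","block","glass"]
def ray(p,uv):
    K=p["camera_matrix"];T=np.array(p["T"])
    d=T[:3,:3]@np.linalg.solve(np.array(K),[uv[0],uv[1],1.]);return T[:3,3],d
def at_z(p,uv,z):
    o,d=ray(p,uv);return o+d*(z-o[2])/d[2]
def save(n,px): cv2.imwrite("pics/"+n,cv2.cvtColor(np.ascontiguousarray(px),cv2.COLOR_RGB2BGR))
E
python3 - <<'E'
from h import *
np.set_printoptions(precision=3,suppress=True)
o=bot.get_obs()
for k in o: print(k,o[k])
ps={}
for c in("top","side"):
    p=bot.read_camera(c);ps[c]=p
    save(c+"0.png",cv2.resize(p["pixels"],(800,600),interpolation=cv2.INTER_CUBIC));print(c,np.array(p["T"]),np.array(p["camera_matrix"]))
    for n in names:
        for r in bot.tip_of(n,p)[:3]: print(n,"tip",np.array(r["xy"]),round(r["score"],2),at_z(p,r["xy"],0))
E
```

```text
pics
t 0.0
q [ 1.114  0.478  0.022  1.556 -0.011  1.109 -0.083]
joint_vel [ 0.     0.002 -0.001  0.     0.001  0.001  0.003]
joint_torque [  0.001 -59.645   1.609 -28.119   0.013   0.009   0.   ]
eef_pos [ 0.23  -0.634  0.23 ]
tool_rot [-0.001  0.985  0.174 -0.   ]
contact_force [0.315 0.559 0.064]
torque [-0.012 -0.014  0.012]
grasp_force 0.0
gripper_width 0.9984599411373978
top [[-0.015 -0.982  0.189  0.285]
 [-1.     0.013 -0.012  0.042]
 [ 0.009 -0.189 -0.982  1.431]
 [ 0.     0.     0.     1.   ]] [[497.224   0.    257.391]
 [  0.    497.224 190.633]
 [  0.      0.      1.   ]]
blue_tray tip [194.1 182.7] 0.96 [0.586 0.21  0.   ]
yellow_tray tip [334.1 171. ] 0.63 [ 0.616 -0.203  0.   ]
saline tip [252.9 228.8] 0.56 [0.448 0.039 0.   ]
jar tip [335.6 266.6] 0.9 [ 0.336 -0.195  0.   ]
jar tip [324.  232.5] 0.84 [ 0.434 -0.166  0.   ]
jar tip [286.  235.7] 0.83 [ 0.426 -0.056  0.   ]
amber tip [192.4 238.5] 0.61 [0.422 0.213 0.   ]
amber tip [259.7 130.8] 0.41 [0.743 0.015 0.   ]
case tip [132.7 238.2] 0.84 [0.426 0.385 0.   ]
marker tip [378.4 245.6] 0.79 [ 0.394 -0.321  0.   ]
b
[... 272 characters left out ...]
.   ]] [[483.548   0.    251.745]
 [  0.    483.548 187.977]
 [  0.      0.      1.   ]]
blue_tray tip [269.2 168.1] 0.63 [0.591 0.217 0.   ]
blue_tray tip [187.8 271.7] 0.41 [ 0.387 -0.317  0.   ]
yellow_tray tip [266.1 254.1] 0.83 [ 0.615 -0.218  0.   ]
saline tip [224.7 195.8] 0.65 [0.446 0.037 0.   ]
jar tip [211.2 213.9] 0.8 [ 0.415 -0.06   0.   ]
jar tip [211.2 229.1] 0.72 [ 0.427 -0.132  0.   ]
jar tip [195.9 195. ] 0.67 [0.344 0.028 0.   ]
amber tip [224.4 167.4] 0.8 [0.421 0.198 0.   ]
case tip [226.  138.9] 0.51 [0.4   0.386 0.   ]
marker tip [188. 272.] 0.7 [ 0.388 -0.318  0.   ]
block tip [263.5 206.9] 0.93 [ 0.588 -0.003  0.   ]
glass tip [305.4 210.4] 0.8 [ 0.734 -0.002  0.   ]
```

View pics/top0.png

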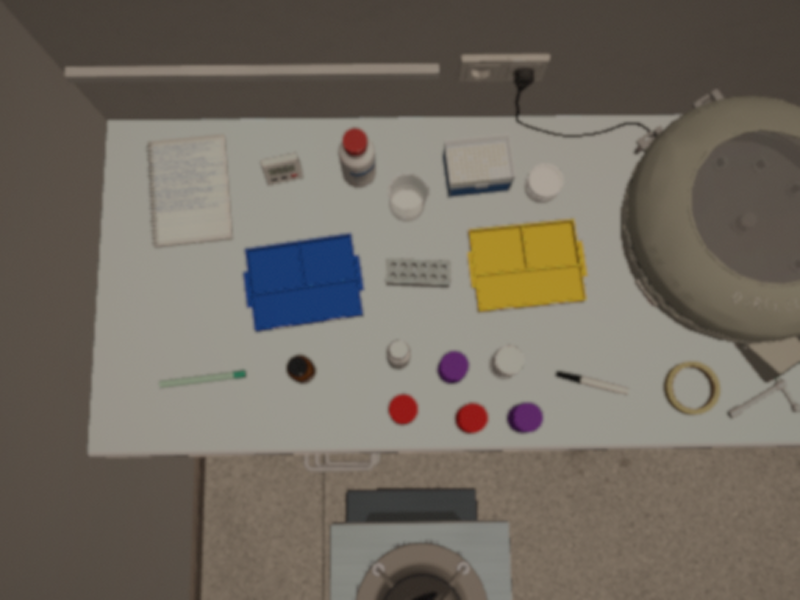

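View pics/side0.png

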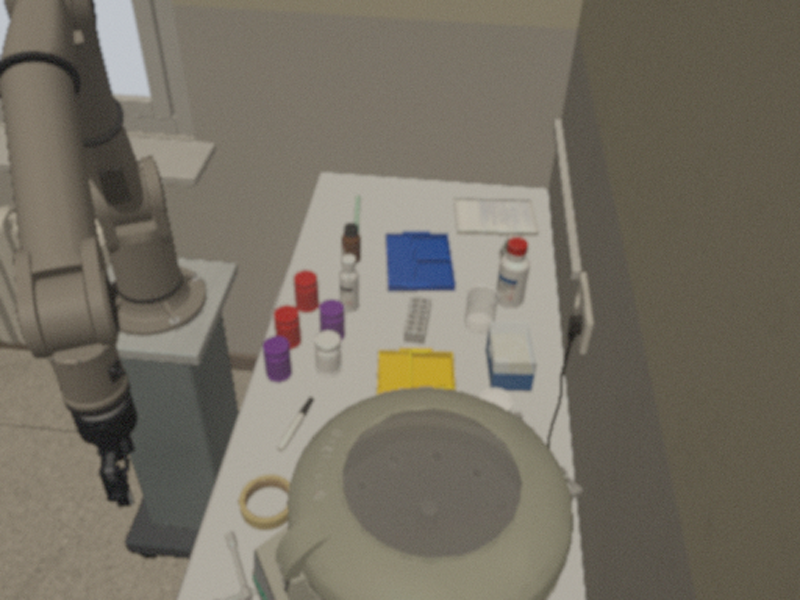

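The top view (800 px) shows these:
- blue tray (304,283), yellow tray (527,266)
- case (203,380), amber (300,368), saline (399,352), marker (592,383)
- block (418,272), beaker (408,198)

Candidates for the jar are purple (453,366) and (526,417), red (403,409) and (472,418), the white-lidded one (507,361), and a white round thing (545,182) behind the yellow tray. I choose (507,361), which is white and in the front row. A big lamp hangs at the right (750,220), so I need its height.

Run:
```python
from h import *
np.set_printoptions(precision=4,suppress=True)
P={c:bot.read_camera(c) for c in("top","side")}
def tri(a,b):
    o1,d1=ray(P["top"],a);o2,d2=ray(P["side"],b)
    s=np.linalg.lstsq(np.c_[d1,-d2],o2-o1,rcond=None)[0]
    return (o1+s[0]*d1+o2+s[1]*d2)/2, np.linalg.norm(o1+s[0]*d1-o2-s[1]*d2)
k=1/1.5625
print("lamp",tri((748*k,220*k),(430*k,508*k)),tri((625*k,215*k),(290*k,490*k)))
for n in("saline","jar","amber"):
    for a in bot.spot_in(n,P["top"])[:4]:
        for b in bot.spot_in(n,P["side"])[:4]:
            X,e=tri(a["xy"],b["xy"])
            if e<.012: print(n,a["xy"],b["xy"],X,round(e,4))
# colour masks in top
p=P["top"];hsv=cv2.cvtColor(p["pixels"],cv2.COLOR_RGB2HSV)
for n,lo,hi in(("blue",(105,150,40),(125,255,255)),("yellow",(18,150,80),(32,255,255)),("green",(50,40,40),(90,255,255))):
    m=cv2.inRange(hsv,lo,hi);nn,l,s,c=cv2.connectedComponentsWithStats(m)
    for i in np.argsort(-s[1:,4])[:3]+1:
        pts=np.argwhere(l==i)[:,::-1].astype(float)
        if len(pts)<25: continue
        z=0.008 if n=="green" else 0.02
        W=np.array([at_z(p,q,z)[:2] for q in pts])
        r=cv2.minAreaRect(W.astype(np.float32)*1000)
        print(n,len(pts),pts.mean(0),"rect",r, "mean",W.mean(0))
c=p["pixels"]
def crop(x0,y0,x1,y1,w,h): return cv2.resize(c[y0:y1,x0:x1],(w,h),interpolation=cv2.INTER_CUBIC)
a=crop(90,210,170,270,800,600);save("case0.png",np.vstack([crop(90,225,250,255,800,150),crop(240,210,440,290,800,320)]))
```

```text
lamp (array([ 0.6598, -0.5708,  0.1494]), np.float64(0.0002883508109987243)) (array([ 0.5552, -0.4413,  0.0849]), np.float64(0.29517387595240985))
saline [253.1, 228.3] [222.9, 182.2] [0.4415 0.0385 0.0618] 0.0012
jar [287.8, 235.1] [211.9, 205.0] [ 0.4211 -0.0591  0.0415] 0.006
jar [336.4, 265.9] [177.0, 228.1] [ 0.333 -0.19   0.052] 0.0069
jar [327.0, 230.1] [211.9, 205.0] [ 0.4319 -0.1544  0.1284] 0.0101
jar [327.0, 230.1] [209.6, 222.9] [ 0.4318 -0.166   0.0637] 0.0046
jar [301.8, 267.9] [184.0, 205.4] [ 0.3318 -0.0929  0.0595] 0.0004
blue 3536 [193.6423 180.293 ] rect ((589.5282592773438, 208.66030883789062), (151.75538635253906, 210.56138610839844), 8.016615867614746) mean [0.5893 0.2089]
yellow 3601 [336.7026 169.4549] rect ((616.548583984375, -208.7708740234375), (154.5073699951172, 213.6020050048828), 5.1783599853515625) mean [ 0.6161 -0.2078]
green 37 [152.3784 239.1892] rect ((421.7007751464844, 327.5249938964844), (22.909109115600586, 11.41956615447998), 89.18718719482422) mean [0.4211 0.3265]
```

View pics/case0.png

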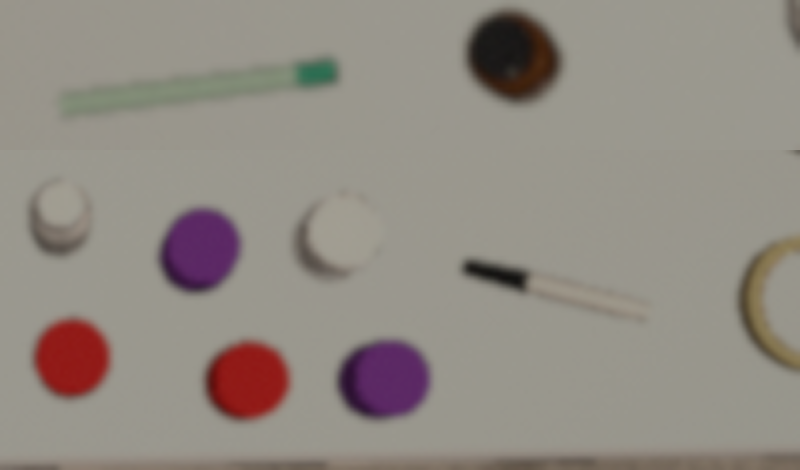

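The jar crop confirms the choice: a white lid at crop (342,232), between purple (200,248) and purple (386,378). The marker runs (463,266) to (650,310), the case (60,103) to (337,70), and the amber cap is at (503,45).

```bash
cat >> h.py <<'E'
from scipy.spatial.transform import Rotation as Ro
def tgt(x,y,z,yaw=None):
    """rows for TCP target; yaw = world direction (deg) of closing axis (tool y), mod 180"""
    o=bot.get_obs();q=np.array(o["tool_rot"]);R=Ro.from_quat([q[1],q[2],q[3],q[0]])
    Rm=R.as_matrix();p=np.array(o["eef_pos"]);cur=np.degrees(np.arctan2(Rm[1,1],Rm[0,1]))
    if yaw is None: yaw=cur
    d=(yaw-cur+90)%180-90; ty=np.radians(cur+d)
    yv=np.array([np.cos(ty),np.sin(ty),0]);zv=np.array([0,0,-1.]);T=np.c_[np.cross(yv,zv),yv,zv]
    rv=Ro.from_matrix(Rm.T@T).as_rotvec();sh=Rm.T@(np.array([x,y,z])-p)*1000
    print("t",round(o["t"],2),"pos",p.round(4),"yaw",round(cur,1),"turn",rv.round(3),"shift",sh.round(1),"q7",np.round(o["q"],2))
def tool2world(o):
    q=np.array(o["tool_rot"]);T=np.eye(4);T[:3,:3]=Ro.from_quat([q[1],q[2],q[3],q[0]]).as_matrix();T[:3,3]=o["eef_pos"];return T
def wrist(n=None,crop=None):
    o=bot.get_obs();p=bot.read_camera("wrist");p["W"]=tool2world(o)@np.array(p["tool_from_camera"])
    if n: save(n,p["pixels"])
    return p
def wz(p,uv,z):
    K=np.array(p["camera_matrix"]);a=(uv[0]-K[0,2])/K[0,0];b=(uv[1]-K[1,2])/K[1,1];r=np.hypot(a,b)+1e-12
    d=p["W"][:3,:3]@np.array([a/r*np.sin(r),b/r*np.sin(r),np.cos(r)]);o=p["W"][:3,3];return o+d*(z-o[2])/d[2]
def wproj(p,X):
    c=p["W"][:3,:3].T@(np.array(X)-p["W"][:3,3]);r=np.arctan2(np.hypot(c[0],c[1]),c[2]);h=np.hypot(c[0],c[1]);K=np.array(p["camera_matrix"])
    return np.array([K[0,2]+K[0,0]*r*c[0]/h,K[1,2]+K[1,1]*r*c[1]/h])
E
python3 - <<'E'
from h import *
np.set_printoptions(precision=4,suppress=True)
p=bot.read_camera("top")
for n,(a,b) in dict(case=((102,245.6),(157.4,239)),marker=((355.75,239),(402.5,250))).items():
    A=at_z(p,a,.008);B=at_z(p,b,.008);print(n,A,B,"mid",(A+B)/2,"len",np.linalg.norm(A-B),"ang",np.degrees(np.arctan2(*(B-A)[1::-1])))
for n,u,z in(("amber",(190.6,234),.098),("jar",(325.5,230.5),.084),("saline",(255.5,222.5),.14),("jarnet",(326.5,230.1),.06)):print(n,at_z(p,u,z))
for n,u,z in(("pur1",(290.2,234.5),.084),("pur2",(336.5,266.5),.084),("red1",(258,262),.084)):print(n,at_z(p,u,z))
tgt(.40,-.326,.20,0)
E
```

```text
case [0.4049 0.4691 0.008 ] [0.4215 0.3122 0.008 ] mid [0.4132 0.3907 0.008 ] len 0.15780300146184922 ang -83.98131572897043
marker [ 0.4134 -0.2553  0.008 ] [ 0.3801 -0.3875  0.008 ] mid [ 0.3968 -0.3214  0.008 ] len 0.13629663051064272 ang -104.14240986281605
amber [0.425  0.2065 0.098 ]
jar [ 0.4308 -0.1582  0.084 ]
saline [0.4483 0.0323 0.14  ]
jarnet [ 0.4345 -0.1646  0.06  ]
pur1 [ 0.4213 -0.0618  0.084 ]
pur2 [ 0.3335 -0.1838  0.084 ]
red1 [0.3486 0.0267 0.084 ]
t 1.6 pos [ 0.2307 -0.6344  0.2313] yaw -70.0 turn [-0.    -0.    -1.222] shift [ 264.5 -231.9   31.3] q7 [ 1.11  0.48  0.02  1.56 -0.01  1.11 -0.08]
```

jog_arm(motion=[[0, 0, -0.976, 264, -232, 80, 60], [0, 0, -0.976, 264, -232, 80, 60], [0, 0, -0.976, 264, -232, 80, 60], [0, 0, -0.976, 264, -232, 80, 60], [0, 0, -0.976, 264, -232, 80, 60], [0, 0, -0.976, 264, -232, 80, 60], [0, 0, -0.976, 264, -232, 80, 60], [0, 0, -0.976, 264, -232, 80, 60], [0, 0, -0.976, 264, -232, 80, 60]])

```text
t: 2.72
eef_pos: [0.3989, -0.3277, 0.1516]
tool_rot: [0.0, 0.789, 0.614, -0.0]
contact_force: [-0.0, -0.2, 0.4]
gripper_width: 0.701
grasp_force: 0.0
```

Run:
```python
from h import *
np.set_printoptions(precision=4,suppress=True)
tgt(.3968,-.3214,.10,-14)
p=wrist("w_marker.png")
print(wproj(p,[.3968,-.3214,.008]),wproj(p,[.4134,-.2553,.008]),wproj(p,[.3801,-.3875,.008]))
for r in bot.spot_in("marker",p)[:2]: print(r,wz(p,r["xy"],.008))
```

```text
t 2.73 pos [ 0.3989 -0.3277  0.1516] yaw -14.3 turn [ 0.     0.001 -0.004] shift [ 5.6 -3.6 51.6] q7 [ 0.82  0.33 -0.3   1.99  0.13  0.83  0.19]
[253.1321 177.5095] [252.9063 107.5906] [253.3346 240.9425]
{'xy': [248.8, 169.6], 'score': 0.67} [ 0.3947 -0.3127  0.008 ]
```

View pics/w_marker.png

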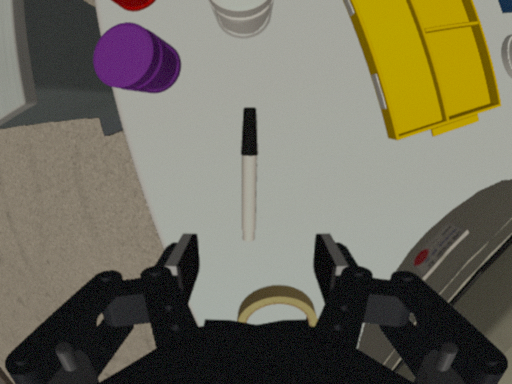

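The marker is at (249,108)–(249,241), about 4 px left of the prediction, so it sits about 7.5 mm towards tool -y. The drum is clear on the right.

jog_arm(motion=[[0, 0, 0, 5.5, -7.5, 50, 50], [0, 0, 0, 5.5, -7.5, 100, 45], [0, 0, 0, 5.5, -7.5, 125, 45], [0, 0, 0, 5.5, -7.5, 147, 45], [0, 0, 0, 5.5, -7.5, 147, 45], [0, 0, 0, 5.5, -7.5, 147, 0], [0, 0, 0, 5.5, -7.5, 147, 0], [0, 0, 0, 5.5, -7.5, 147, 0], [0, 0, 0, 5.5, -7.5, 147, 0], [0, 0, 0, 5.5, -7.5, 147, 0]], grip_force=30)

```text
t: 4.08
eef_pos: [0.3942, -0.3197, 0.0055]
tool_rot: [0.001, 0.789, 0.615, 0.0]
contact_force: [-1.8, 1.0, 6.9]
gripper_width: 0.165
grasp_force: 29.8
```

Run:
```python
from h import *
c,s=np.cos(np.radians(5.2)),np.sin(np.radians(5.2))
cx,cy=.6165,-.2087
print(cx-.044*c,cy-.044*s)
o=bot.get_obs();print(o["gripper_width"]*85.4,o["grasp_force"])
tgt(cx-.044*c,cy-.044*s,.12,5.2)
```

```text
0.5726810864608973 -0.21268783352870232
14.084842494097085 29.78160610597115
t 4.08 pos [ 0.3942 -0.3197  0.0055] yaw -14.1 turn [ 0.002  0.001 -0.337] shift [ 147.2  147.2 -114.4] q7 [ 0.75  0.56 -0.23  2.09  0.25  0.51  0.08]
```

jog_arm(motion=[[0, 0, 0, 0, 0, -50, 0], [0, 0, 0, 0, 0, -100, 0], [0, 0, -0.337, 147, 147, -114, 0], [0, 0, -0.337, 147, 147, -114, 0], [0, 0, -0.337, 147, 147, -114, 0], [0, 0, -0.337, 147, 147, -114, 0], [0, 0, -0.337, 147, 147, -114, 0], [0, 0, -0.337, 147, 147, -114, 0]])

```text
t: 5.08
eef_pos: [0.5701, -0.2139, 0.1179]
tool_rot: [-0.0, 0.675, 0.738, -0.001]
contact_force: [0.2, -1.0, -0.2]
gripper_width: 0.163
grasp_force: 29.5
```

Run:
```python
from h import *
np.set_printoptions(precision=4,suppress=True)
tgt(.5727,-.2127,.02,5.2)
p=wrist("w_ytray.png")
c,s=np.cos(np.radians(5.2)),np.sin(np.radians(5.2))
for a,b in((-79,101),(-79,-101),(79,101),(79,-101),(-11,0)):
    X=[.6165+(a*c-b*s)/1e3,-.2087+(a*s+b*c)/1e3,.022];print(a,b,wproj(p,X))
```

```text
t 5.08 pos [ 0.5701 -0.2139  0.1179] yaw 5.1 turn [-0.002  0.001 -0.002] shift [ 1.   2.9 97.9] q7 [ 0.55  0.53 -0.39  1.79  0.25  0.87  0.13]
-79 101 [216.0776  72.626 ]
-79 -101 [223.534  296.0674]
79 101 [404.2008  81.6795]
79 -101 [380.1646 290.7167]
-11 0 [299.6267 195.6477]
```

View pics/w_ytray.png

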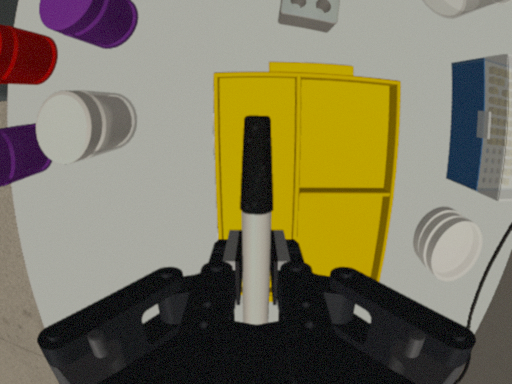

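The yellow tray's rim shows at columns 217–400, with the divider top at (299,190). The marker is held straight over the trough, so I lower it.

jog_arm(motion=[[0, 0, 0, 1, 2, 50, 0], [0, 0, 0, 1, 2, 80, 0], [0, 0, 0, 1, 2, 92, 0], [0, 0, 0, 1, 2, 98, 0], [0, 0, 0, 1, 2, 98, 0], [0, 0, 0, 1, 2, 98, 24], [0, 0, 0, 1, 2, 98, 24], [0, 0, 0, 1, 2, 60, 26], [0, 0, 0, 1, 2, 10, 26], [0, 0, 0, 1, 2, 0, 26]])

```text
t: 6.38
eef_pos: [0.5763, -0.2115, 0.1224]
tool_rot: [0.003, 0.674, 0.739, 0.001]
contact_force: [-0.5, 0.5, -0.2]
gripper_width: 0.305
grasp_force: 0.0
```

Run:
```python
from h import *
np.set_printoptions(precision=4,suppress=True)
tgt(.4145,.388,.15,6)
tgt(.425,.2065,.20,6)
p=wrist("w_mplaced.png")
for r in bot.spot_in("marker",p)[:2]: print(r,wz(p,r["xy"],.021))
```

```text
t 6.38 pos [ 0.5763 -0.2115  0.1224] yaw 5.2 turn [ 0.006  0.003 -0.014] shift [ 611.6 -106.5  -29.9] q7 [ 0.55  0.52 -0.39  1.79  0.25  0.87  0.13]
t 6.38 pos [ 0.5763 -0.2115  0.1224] yaw 5.2 turn [ 0.006  0.003 -0.014] shift [ 429.8 -112.2  -79.4] q7 [ 0.55  0.52 -0.39  1.79  0.25  0.87  0.13]
{'xy': [254.0, 186.4], 'score': 0.9} [ 0.574  -0.2043  0.021 ]
```

View pics/w_mplaced.png

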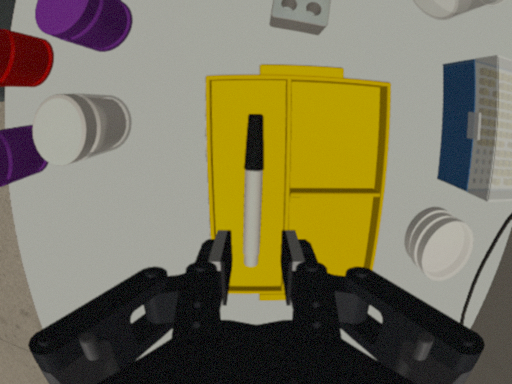

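The marker lies flat in the trough, (256,115)–(251,265). Next is the case.

jog_arm(motion=[[0, 0, 0, 20, 0, -60, 50], [0.006, 0.003, -0.014, 614, -107, -80, 50], [0.006, 0.003, -0.014, 614, -107, -80, 50], [0.006, 0.003, -0.014, 614, -107, -80, 50], [0.006, 0.003, -0.014, 614, -107, -80, 50], [0.006, 0.003, -0.014, 614, -107, -80, 50], [0.006, 0.003, -0.014, 614, -107, -80, 50], [0.006, 0.003, -0.014, 614, -107, -80, 50], [0.006, 0.003, -0.014, 614, -107, -80, 50], [0.006, 0.003, -0.014, 614, -107, -80, 50]])

```text
t: 7.72
eef_pos: [0.4214, 0.3516, 0.1954]
tool_rot: [-0.003, 0.669, 0.743, -0.002]
contact_force: [0.6, 0.4, -0.2]
gripper_width: 0.586
grasp_force: 0.0
```

jog_arm(motion=[[0, 0, 0, 0, 0, 0, 50]])

```text
t: 7.85
eef_pos: [0.4188, 0.3561, 0.196]
tool_rot: [-0.005, 0.665, 0.746, -0.001]
contact_force: [0.8, 0.3, -0.3]
gripper_width: 0.584
grasp_force: 0.0
```

Run:
```python
from h import *
np.set_printoptions(precision=4,suppress=True)
tgt(.4132,.3907,.15,6)
```

```text
t 7.85 pos [0.4188 0.3561 0.196 ] yaw 6.6 turn [-0.008 -0.006  0.01 ] shift [34.8 -1.2 46.2] q7 [-0.29  0.39 -0.65  1.86  0.26  0.99 -0.94]
```

jog_arm(motion=[[-0.008, -0.006, 0.01, 35, -1, 46, 50], [-0.008, -0.006, 0.01, 35, -1, 46, 50], [-0.008, -0.006, 0.01, 35, -1, 46, 50], [-0.008, -0.006, 0.01, 35, -1, 46, 50]])

```text
t: 8.35
eef_pos: [0.4187, 0.3844, 0.1516]
tool_rot: [0.002, 0.673, 0.739, 0.0]
contact_force: [-0.1, -0.0, -0.3]
gripper_width: 0.589
grasp_force: 0.0
```

Run:
```python
from h import *
np.set_printoptions(precision=4,suppress=True)
tgt(.4132,.3907,.004,6)
p=wrist("w_case.png")
print(wproj(p,[.4132,.3907,.008]),wproj(p,[.4049,.4691,.008]),wproj(p,[.4215,.3122,.008]))
for r in bot.spot_in("case",p)[:2]: print(r,wz(p,r["xy"],.008))
```

```text
t 8.35 pos [0.4187 0.3844 0.1516] yaw 5.3 turn [ 0.003  0.003 -0.012] shift [  7.3  -5.4 147.5] q7 [-0.37  0.46 -0.62  1.86  0.34  0.93 -1.06]
[251.1928 176.2215] [250.0569  95.1231] [252.3931 248.9032]
{'xy': [246.4, 169.9], 'score': 0.89} [0.408  0.3966 0.008 ]
```

View pics/w_case.png

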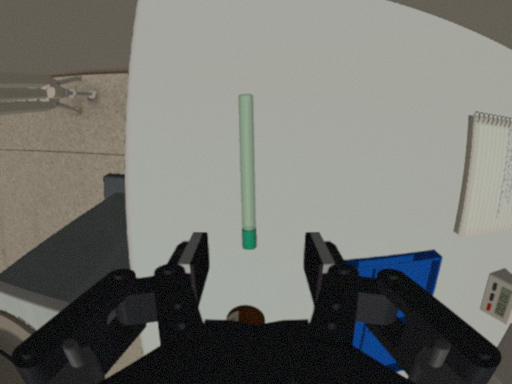

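The case runs (246,95)–(249,248), 4 px left of the prediction, so shift about -9.5 in tool y.

jog_arm(motion=[[0.003, 0.003, -0.012, 7.5, -9.5, 50, 45], [0.003, 0.003, -0.012, 7.5, -9.5, 100, 45], [0.003, 0.003, -0.012, 7.5, -9.5, 125, 45], [0.003, 0.003, -0.012, 7.5, -9.5, 147, 45], [0.003, 0.003, -0.012, 7.5, -9.5, 147, 45], [0.003, 0.003, -0.012, 7.5, -9.5, 147, 0], [0.003, 0.003, -0.012, 7.5, -9.5, 147, 0], [0.003, 0.003, -0.012, 7.5, -9.5, 147, 0], [0.003, 0.003, -0.012, 7.5, -9.5, 147, 0], [0.003, 0.003, -0.012, 7.5, -9.5, 147, 0]])

```text
t: 9.7
eef_pos: [0.4087, 0.3923, 0.0054]
tool_rot: [-0.0, 0.668, 0.744, 0.001]
contact_force: [0.2, -0.7, 7.3]
gripper_width: 0.149
grasp_force: 30.6
```

Run:
```python
from h import *
c,s=np.cos(np.radians(8)),np.sin(np.radians(8))
cx,cy=.5895,.2087
x,y=cx-.044*c,cy-.044*s
print(x,y)
tgt(x,y,.12,8)
```

```text
0.545928204975371 0.20257638355775712
t 9.7 pos [0.4087 0.3923 0.0054] yaw 6.1 turn [ 0.001 -0.001 -0.033] shift [-203.1  116.4 -114.7] q7 [-0.48  0.66 -0.51  1.94  0.51  0.66 -1.21]
```

jog_arm(motion=[[0, 0, 0, 0, 0, -50, 0], [0, 0, 0, 0, 0, -105, 0], [0, 0, -0.033, -203, 116, -125, 0], [0, 0, -0.033, -203, 116, -125, 0], [0, 0, -0.033, -203, 116, -115, 0], [0, 0, -0.033, -203, 116, -115, 0], [0, 0, -0.033, -203, 116, -115, 0], [0, 0, -0.033, -203, 116, -115, 0], [0, 0, -0.033, -203, 116, -115, 0]])

```text
t: 10.82
eef_pos: [0.544, 0.204, 0.1191]
tool_rot: [-0.001, 0.655, 0.756, -0.0]
contact_force: [0.4, -0.6, -0.4]
gripper_width: 0.154
grasp_force: 29.8
```

Run:
```python
from h import *
np.set_printoptions(precision=4,suppress=True)
tgt(.5459,.2026,.019,8)
p=wrist("w_btray.png")
c,s=np.cos(np.radians(8)),np.sin(np.radians(8))
for a,b in((-79,101),(-79,-101),(79,101),(79,-101),(-11,0)):
    X=[.5895+(a*c-b*s)/1e3,.2087+(a*s+b*c)/1e3,.022];print(a,b,wproj(p,X))
```

```text
t 10.82 pos [0.544  0.204  0.1191] yaw 8.2 turn [-0.001 -0.001  0.003] shift [ -1.7   1.8 100.1] q7 [-0.02  0.52 -0.59  1.85  0.36  0.88 -0.64]
-79 101 [215.5423  76.1007]
-79 -101 [222.0861 297.5983]
79 101 [402.7239  85.6514]
79 -101 [377.6808 292.9658]
-11 0 [297.9393 198.6461]
```

View pics/w_btray.png

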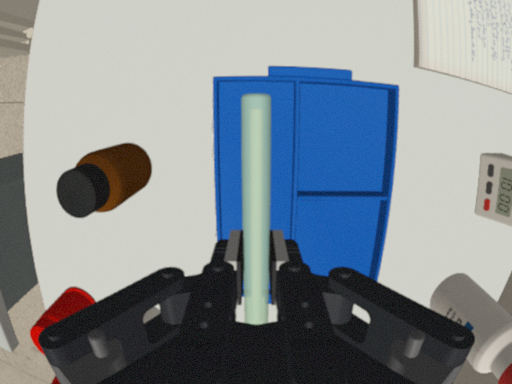

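The blue tray's rim shows at columns 215–397, with the divider at (297,193). The case is centred over the trough, so I lower it.

jog_arm(motion=[[0, 0, 0, -1, 1, 50, 0], [0, 0, 0, -1, 1, 80, 0], [0, 0, 0, -1, 1, 92, 0], [0, 0, 0, -1, 1, 99, 0], [0, 0, 0, -1, 1, 99, 0], [0, 0, 0, -1, 1, 99, 24], [0, 0, 0, -1, 1, 99, 24], [0, 0, 0, -1, 1, 60, 26], [0, 0, 0, -1, 1, 10, 26], [0, 0, 0, -1, 1, -80, 80]])

```text
t: 12.12
eef_pos: [0.5455, 0.2008, 0.1725]
tool_rot: [-0.001, 0.656, 0.755, -0.001]
contact_force: [1.0, -0.4, 0.8]
gripper_width: 0.504
grasp_force: 0.0
```

Run:
```python
from h import *
np.set_printoptions(precision=4,suppress=True)
p=wrist("w_cplaced.png")
for n in("case","amber"):
  for r in bot.spot_in(n,p)[:2]: print(r,wz(p,r["xy"],.021 if n=="case" else .05))
tgt(.425,.2065,.20,0)
```

```text
{'xy': [257.4, 178.1], 'score': 0.71} [0.5454 0.2045 0.021 ]
{'xy': [127.8, 167.2], 'score': 0.88} [0.4192 0.2049 0.05  ]
t 12.28 pos [0.5484 0.2026 0.1756] yaw 8.0 turn [ 0.007 -0.002  0.14 ] shift [  21.1 -121.5  -25.3] q7 [ 0.02  0.46 -0.62  1.8   0.32  0.97 -0.59]
```

View pics/w_cplaced.png

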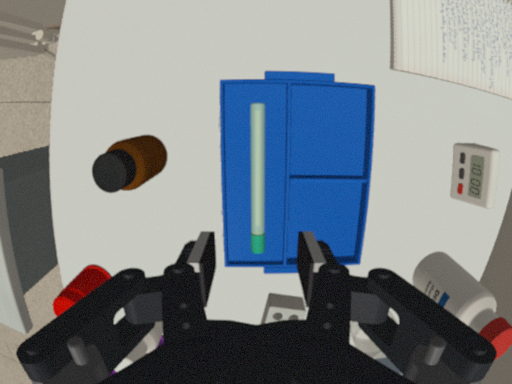

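The case lies flat in the blue trough, (257,103)–(257,253). Amber is at (128,167). I hover over it next.

jog_arm(motion=[[0.007, -0.002, 0.05, 15, -124, -5, 80], [0.007, -0.002, 0.05, 15, -124, -5, 80], [0.007, -0.002, 0.05, 15, -124, -5, 80], [0.007, -0.002, 0.05, 15, -124, -5, 80], [0.007, -0.002, 0.05, 15, -124, -5, 80]])

```text
t: 12.9
eef_pos: [0.4225, 0.1989, 0.1763]
tool_rot: [-0.002, 0.675, 0.738, -0.003]
contact_force: [0.2, 0.3, -0.1]
gripper_width: 0.934
grasp_force: 0.0
```

Run:
```python
from h import *
np.set_printoptions(precision=4,suppress=True)
tgt(.422,.206,.029,5)
p=wrist("w_amber.png")
for r in bot.spot_in("amber",p)[:2]: print(r,wz(p,r["xy"],.05))
for r in bot.tip_of("amber",p)[:2]: print(r,wz(p,r["xy"],.0))
print(wproj(p,[.422,.206,.098]),wproj(p,[.422,.206,0]))
# dark cap
g=cv2.cvtColor(p["pixels"],cv2.COLOR_RGB2GRAY)
save("w_amber_c.png",p["pixels"][:260])
```

```text
t 12.9 pos [0.4225 0.1989 0.1763] yaw 5.1 turn [-0.008  0.001  0.002] shift [  7.3   1.3 147.3] q7 [ 0.02  0.28 -0.68  2.05  0.22  0.89 -0.69]
{'xy': [259.8, 178.0], 'score': 0.63} [0.4235 0.2082 0.05  ]
{'xy': [258.6, 166.7], 'score': 0.6} [0.4223 0.2095 0.    ]
[257.7948 194.2207] [258.0055 169.7894]
```

View pics/w_amber.png

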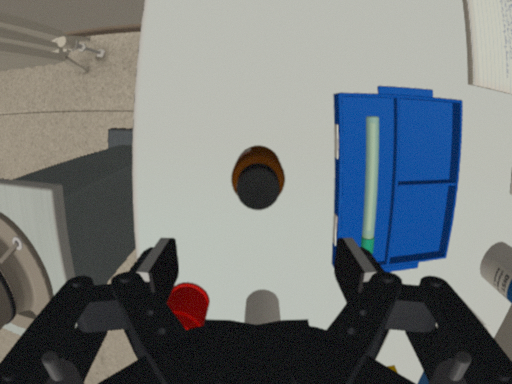

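The amber cap is at (259,187), within a few mm of the prediction. I descend and grasp.

jog_arm(motion=[[-0.008, 0.001, 0, 9.5, 2, 40, 82], [-0.008, 0.001, 0, 9.5, 2, 80, 82], [-0.008, 0.001, 0, 9.5, 2, 120, 82], [-0.008, 0.001, 0, 9.5, 2, 147, 82], [-0.008, 0.001, 0, 9.5, 2, 147, 82], [-0.008, 0.001, 0, 9.5, 2, 147, 60], [-0.008, 0.001, 0, 9.5, 2, 147, 46], [-0.008, 0.001, 0, 9.5, 2, 147, 30], [-0.008, 0.001, 0, 9.5, 2, 147, 30], [-0.008, 0.001, 0, 9.5, 2, 147, 30]], grip_force=35)

```text
t: 14.3
eef_pos: [0.4223, 0.2086, 0.0307]
tool_rot: [0.001, 0.675, 0.738, 0.001]
contact_force: [-0.3, -0.8, 6.5]
gripper_width: 0.549
grasp_force: 35.5
```

Run:
```python
from h import *
np.set_printoptions(precision=4,suppress=True)
print(bot.get_obs()["grasp_force"])
c,s=np.cos(np.radians(5.2)),np.sin(np.radians(5.2))
x,y=.6165+.033*c-.0495*s,-.2087+.033*s+.0495*c
print(x,y)
tgt(x,y,.20,5.2)
```

```text
35.51021754741669
0.6448778724345369 -0.15641284712198272
t 14.3 pos [0.4223 0.2086 0.0307] yaw 5.1 turn [ 0.003  0.001 -0.001] shift [-383.5  189.4 -168.6] q7 [-0.14  0.52 -0.54  2.15  0.48  0.59 -0.95]
```

jog_arm(motion=[[0, 0, 0, 0, 0, -40, 30], [0, 0, 0, 0, 0, -100, 30], [0, 0, 0, -50, 25, -160, 30], [0, 0, 0, -100, 50, -169, 30], [0, 0, 0, -150, 75, -169, 30], [0, 0, 0, -205, 100, -169, 30], [0, 0, 0, -260, 128, -169, 30], [0, 0, 0, -310, 153, -169, 30], [0, 0, 0, -350, 173, -169, 30], [0, 0, 0, -383, 189, -169, 30]])

```text
t: 15.55
eef_pos: [0.6443, -0.1586, 0.1992]
tool_rot: [0.001, 0.675, 0.738, -0.0]
contact_force: [0.3, -0.0, -0.8]
gripper_width: 0.552
grasp_force: 36.7
```

jog_arm(motion=[[0, 0, 0, 0, 0, 0, 30], [0, 0, 0, 0, 0, 0, 30]])

```text
t: 15.8
eef_pos: [0.6434, -0.1554, 0.199]
tool_rot: [0.0, 0.674, 0.738, -0.0]
contact_force: [-0.5, 0.5, -0.9]
gripper_width: 0.555
grasp_force: 36.8
```

Run:
```python
from h import *
np.set_printoptions(precision=4,suppress=True)
o=bot.get_obs();print(o["gripper_width"],o["grasp_force"])
tgt(.6449,-.1564,.10,5.2)
p=wrist("w_amb2.png")
c,s=np.cos(np.radians(5.2)),np.sin(np.radians(5.2))
for a,b in((-79,101),(-79,-101),(79,101),(79,-101),(-11,0),(33,49.5),(-9,97),(75,97),(75,2),(-9,2)):
    X=[.6165+(a*c-b*s)/1e3,-.2087+(a*s+b*c)/1e3,.022];u=wproj(p,X);print(a,b,u);cv2.circle(p["pixels"],tuple(int(v) for v in u),2,(255,0,0),-1)
save("w_amb2.png",p["pixels"])
```

```text
0.5545206542414736 36.75418138504028
t 15.8 pos [ 0.6434 -0.1554  0.199 ] yaw 5.2 turn [-0.  0. -0.] shift [-1.1  1.4 99. ] q7 [ 0.5   0.53 -0.51  1.59  0.28  1.09  0.01]
-79 101 [156.7785 132.5386]
-79 -101 [172.3043 290.1614]
79 101 [300.7918 130.7772]
79 -101 [293.2443 292.3499]
-11 0 [219.509  219.4311]
33 49.5 [257.8865 177.2643]
-9 97 [218.847  134.2495]
75 97 [297.0449 134.3877]
75 2 [294.3382 217.867 ]
-9 2 [221.1676 217.8142]
```

View pics/w_amb2.png

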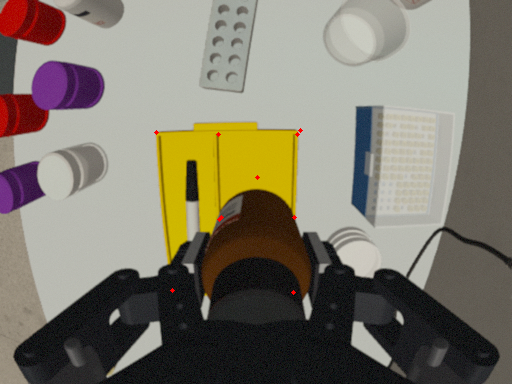

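The tray outline matches the projected points to within about 2 px, with the compartment centre at (258,177). I lower the amber bottle.

jog_arm(motion=[[0, 0, 0, -1, 1, 45, 30], [0, 0, 0, -1, 1, 90, 30], [0, 0, 0, -1, 1, 130, 30], [0, 0, 0, -1, 1, 150, 30], [0, 0, 0, -1, 1, 158, 30], [0, 0, 0, -1, 1, 162.5, 30], [0, 0, 0, -1, 1, 162.5, 30], [0, 0, 0, -1, 1, 162.5, 30]])

```text
t: 16.85
eef_pos: [0.6457, -0.1574, 0.0375]
tool_rot: [0.001, 0.675, 0.738, 0.0]
contact_force: [0.0, -0.4, -0.8]
gripper_width: 0.555
grasp_force: 36.8
```

jog_arm(motion=[[0, 0, 0, 0, 0, 0, 60], [0, 0, 0, 0, 0, 0, 75], [0, 0, 0, 0, 0, 0, 80], [0, 0, 0, 0, 0, -40, 80], [0, 0, 0, 0, 0, -90, 80], [0, 0, 0, 0, 0, -140, 80], [0, 0, 0, 0, 0, -165, 80], [0, 0, 0, 0, 0, -165, 80]])

```text
t: 17.85
eef_pos: [0.6464, -0.1572, 0.204]
tool_rot: [0.003, 0.675, 0.738, 0.001]
contact_force: [-0.3, 0.5, -0.4]
gripper_width: 0.938
grasp_force: 0.0
```

Run:
```python
from h import *
np.set_printoptions(precision=4,suppress=True)
p=wrist("w_amb3.png")
for n,z in(("amber",.055),("jar",.042)):
  for r in bot.spot_in(n,p)[:4]: print(n,r,wz(p,r["xy"],z))
tgt(.432,-.160,.20,5)
```

```text
amber {'xy': [257.4, 184.2], 'score': 0.66} [ 0.6481 -0.1595  0.055 ]
jar {'xy': [70.5, 166.9], 'score': 0.94} [ 0.4251 -0.1599  0.042 ]
jar {'xy': [65.6, 84.0], 'score': 0.81} [ 0.4166 -0.0616  0.042 ]
jar {'xy': [21.9, 184.1], 'score': 0.69} [ 0.336  -0.1878  0.042 ]
jar {'xy': [30.5, 21.1], 'score': 0.65} [0.3445 0.0264 0.042 ]
t 18.0 pos [ 0.644  -0.1572  0.1998] yaw 5.2 turn [-0.002  0.001  0.003] shift [  16.2 -211.4    0.3] q7 [ 0.5   0.54 -0.51  1.59  0.28  1.09  0.01]
```

View pics/w_amb3.png

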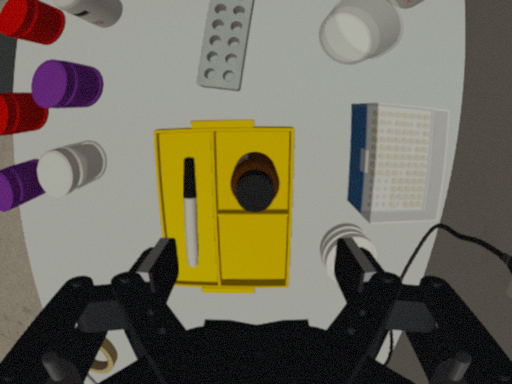

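Amber stands upright in the yellow compartment (255,180), and the marker is undisturbed. The jar is next.

jog_arm(motion=[[-0.002, 0.001, 0.003, 5, -50, 0, 85], [-0.002, 0.001, 0.003, 10, -110, 0, 85], [-0.002, 0.001, 0.003, 16, -170, 0, 85], [-0.002, 0.001, 0.003, 16, -213, 0, 85], [-0.002, 0.001, 0.003, 16, -213, 0, 85], [-0.002, 0.001, 0.003, 16, -213, 0, 85], [-0.002, 0.001, 0.003, 16, -213, 0, 85]])

```text
t: 18.88
eef_pos: [0.4325, -0.16, 0.2011]
tool_rot: [0.001, 0.675, 0.737, 0.001]
contact_force: [0.2, 0.1, -0.4]
gripper_width: 0.995
grasp_force: 0.0
```

Run:
```python
from h import *
np.set_printoptions(precision=4,suppress=True)
p=wrist("w_jar.png")
for r in bot.spot_in("jar",p)[:4]: print(r,wz(p,r["xy"],.05))
for r in bot.tip_of("jar",p)[:4]: print(r,wz(p,r["xy"],0))
print(wproj(p,[.43,-.16,.084]))
tgt(.432,-.160,.026,5)
```

```text
{'xy': [252.2, 81.3], 'score': 0.85} [ 0.4196 -0.0603  0.05  ]
{'xy': [191.7, 13.0], 'score': 0.8} [0.3528 0.0081 0.05  ]
{'xy': [407.6, 63.6], 'score': 0.69} [ 0.5806 -0.0157  0.05  ]
{'xy': [160.2, 108.7], 'score': 0.65} [ 0.3294 -0.0926  0.05  ]
{'xy': [175.3, 110.3], 'score': 0.91} [ 0.3319 -0.0941  0.    ]
{'xy': [175.8, 186.0], 'score': 0.91} [ 0.3364 -0.1852  0.    ]
{'xy': [196.2, 11.0], 'score': 0.79} [0.3456 0.0277 0.    ]
{'xy': [248.9, 85.7], 'score': 0.68} [ 0.4153 -0.0604  0.    ]
[253.6837 190.222 ]
t 19.02 pos [ 0.4321 -0.1599  0.2011] yaw 5.0 turn [ 0.002 -0.001  0.001] shift [ -0.1  -0.5 175.1] q7 [ 0.73  0.21 -0.57  2.05  0.14  0.92  0.17]
```

View pics/w_jar.png

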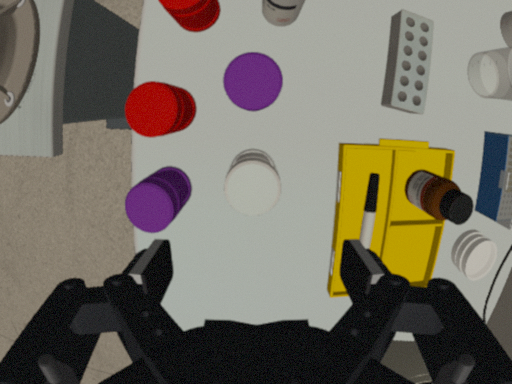

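The jar's lid is at (253,186) and the prediction for (0.43,-0.16) was (254,190), so its centre is about (0.430,-0.156). The purple jars are clear of the fingers.

jog_arm(motion=[[0, 0, 0, 3.5, -1, 50, 85], [0, 0, 0, 3.5, -1, 100, 85], [0, 0, 0, 3.5, -1, 140, 85], [0, 0, 0, 3.5, -1, 165, 85], [0, 0, 0, 3.5, -1, 174, 85], [0, 0, 0, 3.5, -1, 174, 65], [0, 0, 0, 3.5, -1, 174, 52], [0, 0, 0, 3.5, -1, 174, 38], [0, 0, 0, 3.5, -1, 174, 38], [0, 0, 0, 3.5, -1, 174, 38]], grip_force=35)

```text
t: 20.27
eef_pos: [0.4311, -0.1572, 0.0285]
tool_rot: [0.002, 0.676, 0.737, 0.001]
contact_force: [-1.1, 0.2, 7.2]
gripper_width: 0.62
grasp_force: 37.3
```

Run:
```python
from h import *
np.set_printoptions(precision=4,suppress=True)
print(bot.get_obs()["grasp_force"])
c,s=np.cos(np.radians(8)),np.sin(np.radians(8))
for b in(.0495,-.0495):
    x,y=.5895+.033*c-b*s,.2087+.033*s+b*c
    print(x,y);tgt(x,y,.22,8)
```

```text
37.30145787529182
0.6152897777709486 0.2623109817343899
t 20.27 pos [ 0.4311 -0.1572  0.0285] yaw 5.0 turn [ 0.004  0.001 -0.053] shift [ 401.7  220.5 -191.2] q7 [ 0.59  0.49 -0.45  2.19  0.4   0.54 -0.08]
0.6290679147659951 0.16427444292897442
t 20.27 pos [ 0.4311 -0.1572  0.0285] yaw 5.0 turn [ 0.004  0.001 -0.053] shift [ 302.8  225.8 -191.1] q7 [ 0.59  0.49 -0.45  2.19  0.4   0.54 -0.08]
```

jog_arm(motion=[[0, 0, 0, 0, 0, -40, 38], [0, 0, 0, 0, 0, -95, 38], [0, 0, 0, 0, 0, -150, 38], [0, 0, -0.01, 30, 16, -191, 38], [0, 0, -0.02, 75, 41, -191, 38], [0, 0, -0.03, 125, 69, -191, 38], [0, 0, -0.04, 175, 96, -191, 38], [0, 0, -0.053, 225, 123, -191, 38], [0, 0, -0.053, 275, 151, -191, 38], [0, 0, -0.053, 325, 178, -191, 38]])

```text
t: 21.52
eef_pos: [0.5799, 0.1836, 0.2191]
tool_rot: [0.001, 0.656, 0.755, 0.001]
contact_force: [0.9, 0.5, -1.3]
gripper_width: 0.614
grasp_force: 37.6
```

Run:
```python
from h import *
o=bot.get_obs();print(o["gripper_width"],o["grasp_force"])
tgt(.6153,.2633,.20,8)
```

```text
0.614395022383822 37.59742044901941
t 21.52 pos [0.5799 0.1836 0.2191] yaw 8.0 turn [ 0.003  0.001 -0.   ] shift [74.  46.  19.2] q7 [ 0.12  0.47 -0.71  1.7   0.34  1.1  -0.55]
```

jog_arm(motion=[[0, 0, 0, 40, 23, 0, 38], [0, 0, 0, 75, 44, 10, 38], [0, 0, 0, 75, 44, 19, 38], [0, 0, 0, 75, 44, 19, 38], [0, 0, 0, 75, 44, 19, 38]])

```text
t: 22.15
eef_pos: [0.6126, 0.261, 0.2001]
tool_rot: [0.001, 0.657, 0.754, 0.0]
contact_force: [0.5, -0.6, -0.1]
gripper_width: 0.615
grasp_force: 37.6
```

Run:
```python
from h import *
np.set_printoptions(precision=4,suppress=True)
tgt(.6153,.2633,.034,8)
p=wrist()
c,s=np.cos(np.radians(8)),np.sin(np.radians(8))
for a,b in((-79,101),(-79,-101),(79,101),(33,49.5),(-9,97),(75,97),(75,2),(-9,2)):
    X=[.5895+(a*c-b*s)/1e3,.2087+(a*s+b*c)/1e3,.022];u=wproj(p,X);cv2.circle(p["pixels"],tuple(int(v) for v in u),2,(255,0,0),-1)
save("w_jar2.png",p["pixels"])
```

```text
t 22.15 pos [0.6126 0.261  0.2001] yaw 7.9 turn [ 0.002  0.001 -0.002] shift [  2.1   2.6 166.1] q7 [-0.03  0.58 -0.68  1.57  0.39  1.13 -0.67]
```

View pics/w_jar2.png

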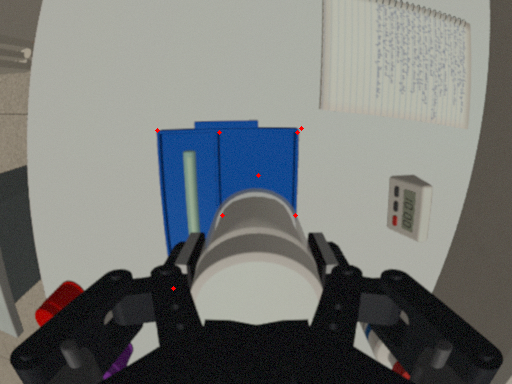

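The projected tray points lie on the blue rim at (157,131), (300,129) and the divider, so the pose is good. I lower the jar.

jog_arm(motion=[[0, 0, 0, 2, 2.5, 45, 38], [0, 0, 0, 2, 2.5, 90, 38], [0, 0, 0, 2, 2.5, 130, 38], [0, 0, 0, 2, 2.5, 152, 38], [0, 0, 0, 2, 2.5, 161, 38], [0, 0, 0, 2, 2.5, 166, 38], [0, 0, 0, 2, 2.5, 166, 38], [0, 0, 0, 2, 2.5, 166, 38]])

```text
t: 23.2
eef_pos: [0.6155, 0.2655, 0.0349]
tool_rot: [0.001, 0.656, 0.755, 0.002]
contact_force: [0.1, 0.1, -1.0]
gripper_width: 0.616
grasp_force: 37.6
```

jog_arm(motion=[[0, 0, 0, 0, 0, 0, 65], [0, 0, 0, 0, 0, 0, 78], [0, 0, 0, 0, 0, 0, 80], [0, 0, 0, 0, 0, -40, 80], [0, 0, 0, 0, 0, -90, 80], [0, 0, 0, 0, 0, -140, 80], [0, 0, 0, 0, 0, -190, 80], [0, 0, 0, 0, 0, -190, 80]])

```text
t: 24.2
eef_pos: [0.6164, 0.2669, 0.2289]
tool_rot: [0.002, 0.656, 0.755, 0.005]
contact_force: [-0.1, -0.0, -0.2]
gripper_width: 0.936
grasp_force: 0.0
```

Run:
```python
from h import *
np.set_printoptions(precision=4,suppress=True)
p=wrist()
for n,z in(("jar",.055),("saline",.06)):
  for r in bot.spot_in(n,p)[:3]: print(n,r,wz(p,r["xy"],z))
tgt(.446,.035,.24,8)
```

```text
jar {'xy': [256.1, 181.1], 'score': 0.89} [0.6182 0.2629 0.055 ]
jar {'xy': [113.9, 357.9], 'score': 0.58} [ 0.4272 -0.062   0.055 ]
jar {'xy': [94.0, 377.1], 'score': 0.54} [ 0.3737 -0.1394  0.055 ]
saline {'xy': [106.4, 343.4], 'score': 0.58} [ 0.4214 -0.0236  0.06  ]
saline {'xy': [189.5, 211.2], 'score': 0.57} [0.5489 0.2197 0.06  ]
t 24.35 pos [0.614  0.2645 0.2227] yaw 8.0 turn [0.001 0.001 0.   ] shift [-203.8 -198.3  -17.2] q7 [-0.03  0.57 -0.69  1.54  0.38  1.17 -0.65]
```

jog_arm(motion=[[0, 0, 0, -40, -40, -17, 75], [0, 0, 0, -80, -80, -17, 70], [0, 0, 0, -120, -120, -17, 70], [0, 0, 0, -160, -160, -17, 70], [0, 0, 0, -204, -198, -17, 70], [0, 0, 0, -204, -198, -17, 70], [0, 0, 0, -204, -198, -17, 70], [0, 0, 0, -204, -198, -17, 70]])

```text
t: 25.35
eef_pos: [0.4472, 0.0369, 0.2401]
tool_rot: [0.0, 0.655, 0.756, 0.001]
contact_force: [-0.6, 0.5, 0.2]
gripper_width: 0.821
grasp_force: 0.0
```

Run:
```python
from h import *
np.set_printoptions(precision=4,suppress=True)
tgt(.446,.035,.071,8)
p=wrist("w_sal.png")
for r in bot.spot_in("saline",p)[:3]: print(r,wz(p,r["xy"],.07))
for r in bot.tip_of("saline",p)[:3]: print(r,wz(p,r["xy"],0))
print(wproj(p,[.446,.035,.14]),wproj(p,[.446,.035,0]))
```

```text
t 25.35 pos [0.4472 0.0369 0.2401] yaw 8.2 turn [ 0.002 -0.001  0.003] shift [ -1.8  -1.8 169.1] q7 [ 0.48  0.16 -0.76  2.02  0.13  1.01 -0.2 ]
{'xy': [251.4, 185.8], 'score': 0.73} [0.4433 0.0273 0.07  ]
{'xy': [251.4, 163.8], 'score': 0.97} [0.4407 0.0392 0.    ]
[254.7079 197.528 ] [255.0084 167.4996]
```

View pics/w_sal.png

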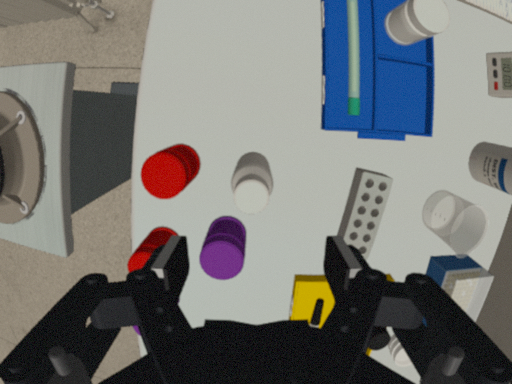

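The saline cap is at (253,193), against a prediction of (255,197), so I use (0.444,0.0385). The jar stands upright in the blue compartment, upper right. I descend.

jog_arm(motion=[[0, 0, 0, 1.5, -3.5, 40, 72], [0, 0, 0, 1.5, -3.5, 85, 72], [0, 0, 0, 1.5, -3.5, 125, 72], [0, 0, 0, 1.5, -3.5, 155, 72], [0, 0, 0, 1.5, -3.5, 168, 72], [0, 0, 0, 1.5, -3.5, 168, 55], [0, 0, 0, 1.5, -3.5, 168, 42], [0, 0, 0, 1.5, -3.5, 168, 28], [0, 0, 0, 1.5, -3.5, 168, 28], [0, 0, 0, 1.5, -3.5, 168, 28]], grip_force=35)

```text
t: 26.75
eef_pos: [0.4442, 0.0364, 0.0732]
tool_rot: [0.002, 0.656, 0.755, 0.001]
contact_force: [-0.4, 0.5, 6.9]
gripper_width: 0.496
grasp_force: 36.0
```

Run:
```python
from h import *
print(bot.get_obs()["grasp_force"])
tgt(.629,.1633,.18,8)
```

```text
36.01083040237427
t 26.75 pos [0.4442 0.0364 0.0732] yaw 8.0 turn [0.004 0.001 0.   ] shift [  99.8  201.  -106.1] q7 [ 0.33  0.42 -0.65  2.19  0.42  0.65 -0.47]
```

jog_arm(motion=[[0, 0, 0, 0, 0, -30, 28], [0, 0, 0, 0, 0, -75, 28], [0, 0, 0, 0, 0, -106, 28], [0, 0, 0, 18, 36, -112, 28], [0, 0, 0, 38, 76, -112, 28], [0, 0, 0, 58, 116, -112, 28], [0, 0, 0, 78, 156, -112, 28], [0, 0, 0, 92, 184, -112, 28], [0, 0, 0, 100, 201, -106, 28], [0, 0, 0, 100, 201, -106, 28]])

```text
t: 28.0
eef_pos: [0.6284, 0.1642, 0.1779]
tool_rot: [0.0, 0.656, 0.755, 0.0]
contact_force: [-0.5, -0.1, -1.3]
gripper_width: 0.492
grasp_force: 35.9
```

Run:
```python
from h import *
tgt(.629,.1633,.0782,8)
```

```text
t 28.0 pos [0.6284 0.1642 0.1779] yaw 8.1 turn [ 0.001 -0.     0.001] shift [-1.   0.4 99.7] q7 [ 0.13  0.58 -0.68  1.64  0.4   1.07 -0.53]
```

jog_arm(motion=[[0, 0, 0, -1, 0, 40, 28], [0, 0, 0, -1, 0, 70, 28], [0, 0, 0, -1, 0, 88, 28], [0, 0, 0, -1, 0, 95, 28], [0, 0, 0, -1, 0, 99, 28], [0, 0, 0, -1, 0, 99, 28], [0, 0, 0, -1, 0, 99, 28]])

```text
t: 28.88
eef_pos: [0.6292, 0.1627, 0.0806]
tool_rot: [0.001, 0.656, 0.755, 0.001]
contact_force: [-0.2, 0.0, -0.6]
gripper_width: 0.494
grasp_force: 35.9
```

Run:
```python
from h import *
tgt(.629,.1633,.0782,8); print(bot.get_obs()["contact_force"])
```

```text
t 28.88 pos [0.6292 0.1627 0.0806] yaw 8.0 turn [0.003 0.    0.   ] shift [ 0.6 -0.1  2.4] q7 [ 0.09  0.68 -0.63  1.7   0.49  0.91 -0.59]
[-0.24160955  0.02804928 -0.56024145]
```

Still about 2 mm up, so I ease down further, then release and retreat upward.

jog_arm(motion=[[0, 0, 0, 0, 0, 1.5, 28], [0, 0, 0, 0, 0, 2.5, 28], [0, 0, 0, 0, 0, 2.5, 28]])

```text
t: 29.25
eef_pos: [0.629, 0.1627, 0.0783]
tool_rot: [0.001, 0.656, 0.755, 0.001]
contact_force: [-1.8, -0.4, 5.9]
gripper_width: 0.492
grasp_force: 36.6
```

jog_arm(motion=[[0, 0, 0, 0, 0, 0, 50], [0, 0, 0, 0, 0, 0, 65], [0, 0, 0, 0, 0, 0, 72], [0, 0, 0, 0, 0, -30, 72], [0, 0, 0, 0, 0, -80, 72], [0, 0, 0, 0, 0, -130, 72], [0, 0, 0, 0, 0, -170, 72], [0, 0, 0, 0, 0, -170, 72]])

```text
t: 30.25
eef_pos: [0.63, 0.1636, 0.2512]
tool_rot: [0.003, 0.656, 0.755, 0.004]
contact_force: [0.1, -0.2, -1.0]
gripper_width: 0.84
grasp_force: 0.0
```

Run:
```python
from h import *
np.set_printoptions(precision=4,suppress=True)
p=wrist()
for n,z in(("jar",.05),("saline",.07),("amber",.055)):
  for r in bot.spot_in(n,p)[:2]: print(n,r,wz(p,r["xy"],z))
save("final.png",p["pixels"])
```

```text
jar {'xy': [57.8, 237.6], 'score': 0.91} [0.3519 0.0297 0.05  ]
jar {'xy': [254.7, 84.1], 'score': 0.76} [0.6153 0.2651 0.05  ]
saline {'xy': [220.4, 273.5], 'score': 0.58} [0.6042 0.0339 0.07  ]
saline {'xy': [253.2, 184.5], 'score': 0.57} [0.6293 0.1533 0.07  ]
```

View pics/final.png

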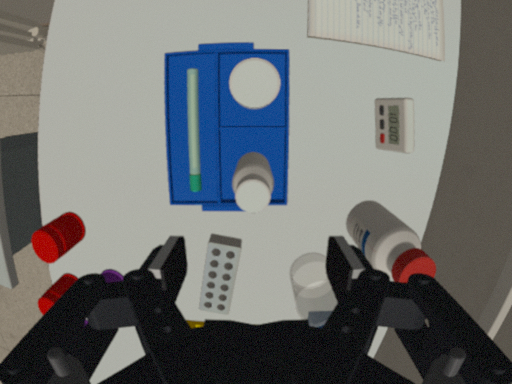

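The case lies in the trough at (194,130), the jar at (254,84) and the saline at (253,180) stand upright in their own compartments, and the block and beaker have not moved. I hand in.

```bash
python3 -c "
from station import bot
print(bot.hand_in())"
```

```text
the job is handed in; nothing more can be done
None
```

Both kits are made up and the job is handed in at about 30 s; the last wrist pictures showed every item in its place and upright or flat as asked, but the hand-in returned no verdict.

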